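Set a bisque jar under the ratchet hold-down for painting

ROBOT

A 7-joint arm with a two-finger parallel gripper is mounted at the origin on a cart in front of the work surface, level with it; the furniture and walls round the work are solid. World frame = base frame: x ahead of the robot, y to its left, z up, the work surface at z = 0. Lengths are in mm, angles in rad, forces in N, time in s.
With the tool pointing down it reaches from about 400 to 900 mm from the base axis. Payload 5.6 kg.
Tool frame: the origin (TCP) lies midway between the tips of the shut fingers; the grasp point (between the pads) lies 19 mm behind it; z points along the fingers, y is the line along which they close (so a half turn about z gives the same grasp; the last joint's range is limited). The gripper opens to 92 mm and grips with 3 to 60 N. Pads are 20 mm wide; open, the fingers measure 128 mm over their backs; the gripper's body (75 mm by 189 mm) begins 69 mm behind the grasp point.
Start: joints at [1.19, 0.468, -0.012, 1.603, 0.006, 1.071, -0.056], TCP at [215.377, -613.288, 214.592] pointing down, gripper open.
Joint ranges: [-2.53, 2.53], [-0.31, 2.02], [-1.57, 1.55], [0.28, 2.44], [-1.29, 4.43], [0.15, 1.84], [-2.92, 2.92]. Speed limits (rad/s): [2.57, 2.57, 3.14, 3.14, 3.14, 3.14, 3.14].

INTERFACE

Orientations are given as a rotation vector (axis times angle).
In Python, from cell import robot, grip, kin, viewer gives the robot as it stands. Calls block until the motion is done:
- robot.movep(position, orientation): joint-space move of the TCP to a pose.
- robot.servo_line(position, feed=150, rotation=None): straight line of the TCP; rotation=None keeps the orientation; feed is the mean speed in mm/s.
- robot.goto_joints(angles): joint-space move.
- grip(opening, newtons=None): opening from 0.0 (shut) to 1.0 (fully open); newtons is the grip in N (None keeps the last); returns when the fingers have stopped.
- robot.hold(seconds).
- kin.ik(position, orientation): joint angles nearest the present ones, or None.
- robot.observe(): the state.
- viewer.read_camera(name): name is "side" or "top" or "wrist"; returns the picture (384x512x3 uint8, red, green, blue); there is no depth.
- viewer.camera_info(name): a dict with "camera_matrix" (3x3 intrinsics, pixels), "R" (3x3) and "t" (3): a world point X has camera coordinates R X + t. Camera axes: x right, y down, z forward; pixel columns grow to the right and rows downward; lengths in mm; the calibration is good to about 2 mm. A picture is of the moment at which its call begins: read the wrist's pose just before it. camera_info takes no time and is no camera call; for the wrist camera it gives the pose at the moment of the call.
A pose or a line that the arm cannot do raises robot.IKError and nothing moves.
- robot.job_done(): hands the job in; it is judged then, once.
Trained networks look in the newest picture that a camera, given by its name, has taken for a name from the list of things; names that differ only in an ending like _2 or _b are one class to them, and where a whole thing is asked for, a point or a joint stands for the part that bears it (a point fixed in the world has none). Each returns a list of dicts, best first, with "confidence" (0 to 1); they miss things now and then, are a little off and sometimes report something else, mostly with a low value. They report only what shows in the picture. A call takes as long as a camera call. They do not tell look-alikes from the thing itself.
- viewer.silhouettes(name, camera): "mask" (384x512 bool, what is visible of it).
- viewer.pinpoint(name, camera): "at" ([x, y, z] in mm, in the coordinates of the camera as it stood for that picture, good to about 4 mm: a listed point, or the origin of a listed thing).
The state is a dict: "t": time; "joints": joint angles; "joint_velocities": joint speeds; "joint_torque": joint torques, N m; "tcp_pos": TCP position; "tcp_rot": TCP orientation; "contact_force": force on the tool from outside, world axes, zero at the start; "wrist_torque": the same for the moment, N m; "grip_width": opening from 0.0 (shut) to 1.0 (fully open); "grip_force": force on a finger pad.
Only numpy, scipy, OpenCV 4.12 (cv2) and the standard library are available. Lean on these libraries where they do the work, as an engineer would, in place of code of your own. Each camera call takes 0.05 s, during which the arm holds its last target. There are 200 camera calls.

TASK

Set the lidded jar up under the hold-down stand for painting. Pull the arm up by its knob, letting the catch click over the teeth, until it hangs on its catch with the foot clear above the height of the jar's lid; push the loading slide with the jar fully home; then squeeze the trigger against the knob and ease the arm down until its rubber foot rests on the lid with the arm's weight, and let go. Do not press the trigger before the jar is home, be gentle with the fragile jar, and leave the other things alone.

Things in the scene. Friction and masses are not known exactly. Their poses are not given: they have to be found in the camera images.
- stand: hold-down stand, fixed: grey base 130x220, 14 thick, with a loading slide and a 24 mm square column (top at 251) with saw teeth on its -y face. Origin on the table straight below the foot. Its x: the way the slide is pushed home, away from the robot; z up. Column's axis at y=+125; the arm reaches from it toward -y over the slide (y=0) and ends at y=-132; it covers only x=-12..12 (foot -17..17)
- seat (a point): fixed point of the stand at (0,0,20): where the middle of the jar's underside is when the slide is home, straight below the foot
- jar: white unglazed (bisque) jar with a knobbed lid (one piece), 57 across, 70 high, 0.09 to 0.14 kg, fragile: nothing may press on it with more than 12 N. Stands loose on the slide in a ring 5 high with 2 mm play all round; its top is 90 above the table. Origin under its centre
- slide (a joint): loading slide, an aluminium plate carrying the ring: 0 = pulled out toward the robot (start), 0.070 m = home against its stop. Moves along the stand's +x with about 1.5 N of friction and stays where it is left
- slide_post (a point): top centre of the slide's upright black finger post, 16 in diameter, its top 55 above the table; the plate's top is at 19, a 22 mm collar at the post's foot reaches 23. The post stands 70 in front of the jar's middle, on y=0 of the stand
- hold_arm (a joint): height of the arm on the column, m: 0 = lowest tooth, up is more, upper stop 0.113. It hangs on teeth every 0.012 up to 0.108, held only by the catch, which clicks over the teeth by itself when the arm is pulled up (pull 6 to 20 N). Starts on one of the lowest three teeth. Arm with its parts 0.54 kg, sliding friction 0.8 N. At 0.072 or more the foot always clears the jar
- foot_axis (a point): point of the arm's underside on the foot's axis, 76 + joint hold_arm above the table; bar 24 wide, 22 high. The foot hangs below: a cup with a rubber pad 30 across that yields 1 mm per 1.5 N, 6 mm at most. Its screw stem was left somewhere by the last user: pad 18 to 42 below this point, not measured, so it meets the jar at joint hold_arm 0.032 to 0.056
- lift_knob (a point): centre of the arm's fixed upright black knob, 24 in diameter, 34 high, on the arm's top near its free end: y=-110 in the stand's frame; 17 above the arm's top face, 17 below the knob's top
- catch (a joint): sprung catch bolt in the arm: 0 = sprung out into the teeth, 0.009 m = trigger fully squeezed; from about 0.006 the arm is free to go down. The trigger needs 3 N at 0 and 6 N at 0.009, and springs back when let go
- trigger (a point): centre of the trigger's inner face, looking to the stand's +y. Upright steel plate 30 wide (x), 8 thick, 34 high on the arm's top, between foot and knob, level with the knob. Inner face at y=-66 at rest; squeezed it moves 9 toward the knob, to y=-75. The knob's outer side stays at y=-122 and does not give: the grip over both along y is 56 at rest, 47 squeezed
- bisque_cat: small white bisque cat, 40x42x73, standing left of the column; origin under its centre (bystander)
- bisque_rabbit: small white bisque rabbit with upright ears, 36x38x79, standing left of the slide; origin under its centre (bystander)
- test_tile_0: square test tile, 58x58x8, lying right of the slide; origin under its centre (bystander)
- test_tile_1: square test tile, 58x58x8, lying right of the stand's base; origin under its centre (bystander)
- water_pot_1: water pot with a thick ring lid, 76 across, 73 high, to the right; origin under its centre (bystander)
Not all that is in view belongs to the job. What is shaped like the jar but orange is not meant.

How it is judged (in metres and radians):
On the way, in this order (a step that is already met when the one before it is completed fails the run):
1. the arm hangs on its sprung-out catch, let go, higher than it can start (above 0.033 m) (value of joint hold_arm above 0.033 m and value of joint catch below 0.003 m and contact force between the fingers and hold_arm below 0.3 N), for 0.2 s.
2. the slide is home with the jar upright at the seat, the arm still hanging clear of the jar (value of joint slide above 0.067 m and horizontal distance between jar and seat below 0.006 m and value of joint hold_arm above 0.033 m and angle between jar's own z axis and vertical below 0.06 rad and contact force between hold_arm and jar below 0.2 N), for 0.2 s.
At the end, for the whole second after the job is handed in: The slide is home (0.067 m or more), the jar stands upright (within 0.06 rad) on it within 6 mm of the seat, and the arm's foot rests on the jar's lid with more than 1 N; arm and jar are at rest and let go (value of joint slide above 0.067 m and horizontal distance between jar and seat below 0.006 m and contact force between hold_arm and jar above 1 N and angle between jar's own z axis and vertical below 0.06 rad and linear speed of jar below 0.01 m/s and velocity of joint hold_arm between -0.005 and 0.005 m/s); the robot touches nothing.
It fails at once if the arm presses on the jar with more than 12 N (contact force between hold_arm and jar above 12 N).
It fails at once if the arm is dropped (sinks faster than 0.2 m/s) with the jar under it (velocity of joint hold_arm below -0.2 m/s and value of joint slide above 0.06 m).
It fails at once if the trigger is pressed (over 1 N) before the slide is home (contact force between the fingers and catch above 1 N and value of joint slide below 0.06 m).
It fails at once if the jar is tipped by more than 0.3 rad (angle between jar's own z axis and vertical above 0.3 rad).
It fails at once if a bystander is moved by more than 20 mm (distance of any of bisque_cat, bisque_rabbit, test_tile_0, test_tile_1, water_pot_1 from where it was at the start of the episode above 0.02 m).
It also fails if it takes over 59 s, if anything falls off the work surface, if the arm or the gripper's body presses on something with over 40 N, if the wrist force passes 120 N, or if a joint passes its speed limit or range.

## Working session

There is one attempt and no reset: what is moved stays moved. The work goes in short steps, each a Python script; the robot and the scene stay as the last script left them, time stands still between calls to the robot, and variables do not carry over. Pictures are saved under pics/ and viewed, at most 10 in all, crops included, and the job is handed in when it is done.

```bash
ls; mkdir -p pics; cat > h.py <<'E'
import numpy as np, cv2
from cell import robot, grip, kin, viewer
def world(p,cam,info=None):
    i=info or viewer.camera_info(cam); return np.array(i["R"]).T@(np.array(p)-np.array(i["t"]))
def pix(X,cam):
    i=viewer.camera_info(cam); c=np.array(i["camera_matrix"])@(np.array(i["R"])@np.array(X)+np.array(i["t"])); return c[:2]/c[2]
E
python3 - <<'E'
from h import *
np.set_printoptions(precision=1,suppress=True)
for c in ["top","side"]:
    im=viewer.read_camera(c); cv2.imwrite(f"pics/{c}0.png",im[:,:,::-1])
    for n in ["jar","slide_post","foot_axis","lift_knob","trigger","seat","stand","bisque_cat","bisque_rabbit","test_tile_0","water_pot_1"]:
        for d in viewer.pinpoint(n,c)[:3]:
            w=world(d["at"],c); print(c,n,round(d["confidence"],2),w,pix(w,c))
print(robot.observe())
E
```

```text
pics
top jar 0.83 [342.1 414.4   1.3] [209.1 243.8]
top jar 0.72 [468.5 295.7  17.7] [254.8 193.4]
top slide_post 0.83 [404.1 318.1  54.1] [245.9 219.5]
top foot_axis 0.8 [536.9 275.6 103.4] [262.5 163.3]
top lift_knob 0.83 [502.4 168.4 138.9] [310.2 176.4]
top trigger 0.53 [515.3 210.4 138.8] [291.5 171. ]
top seat 0.68 [535.5 272.4  16.3] [263.7 166.8]
top stand 0.91 [534.8 272.4  -1.9] [263.6 167.7]
top bisque_cat 0.58 [617.9 456.3   0.2] [191.7 136.5]
top bisque_cat 0.46 [375.  217.8  -1. ] [285.9 229.8]
top bisque_rabbit 0.51 [466.8 408.   -3.9] [211.3 194.9]
top test_tile_0 0.58 [459.6 174.4   0. ] [302.4 196.4]
top water_pot_1 0.82 [442.   49.8   4. ] [351.8 202.5]
side jar 0.73 [471.9 293.9  18.1] [269.9 219.7]
side jar 0.6 [343.6 416.1   3.3] [338.8 257.1]
side slide_post 0.85 [407.7 319.   59.6] [301.3 208. ]
side slide_post 0.46 [515.4 214.9 138.6] [248.5 154.7]
side foot_axis 0.83 [537.8 272.9  98.7] [238.5 182.7]
side trigger 0.6 [511.3 211.3 139.7] [250.4 153.6]
side seat 0.91 [536.6 275.8  22.7] [240.2 214.3]
side seat 0.19 [513.9 212.8 140.9] [249.2 153.4]
side stand 0.57 [535.1 274.1  -1.5] [241.2 223.3]
side bisque_cat 0.72 [619.9 463.3   1.6] [193.7 276.5]
side bisque_rabbit 0.77 [467.  412.1   0.5] [275.1 258.6]
side test_tile_0 0.62 [373.3 215.6  -1.3] [310.5 208.6]
side test_tile_0 0.38 [456.6 175.4   4.1] [274.1 199.3]
side water_pot_1 0.95 [443.   49.2   0.9] [276.8 178. ]
{'t': 1.2, 'joints': array([ 1.2,  0.5, -0. ,  1.6,  0. ,  1.1, -0.1]), 'joint_velocities': array([-0., -0., -0.,  0., -0.,  0., -0.]), 'joint_torque': array([  0. , -52. ,  -0. , -24.4,  -0.1,   0. ,   0. ]), 'tcp_pos': array([ 215.4, -613.3,  214.6]), 'tcp_rot': array([ 3.1,  0.5, -0. ]), 'contact_force': array([0.3, 0.4, 0.6]), 'wrist_torque': array([-0., -0., -0.]), 'grip_force': 0.0, 'grip_width': 0.9979310580334566}
```

View pics/top0.png

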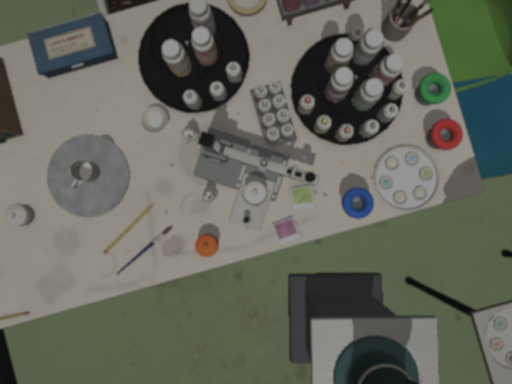

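```bash
python3 -c "
import cv2
a=cv2.imread('pics/side0.png')[110:300,130:380]
cv2.imwrite('pics/side0c.png',cv2.resize(a,None,fx=3.1,fy=3.1,interpolation=cv2.INTER_CUBIC))"
```

```text
(no output)
```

View pics/side0c.png

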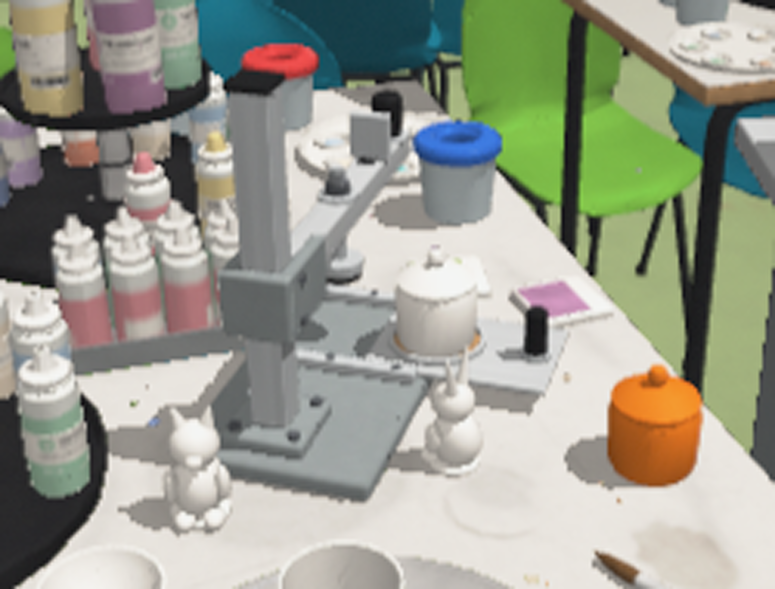

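Candidates for the jar are the white lidded jar in the slide's ring at top pixel (255,193) and the orange look-alike at (207,244). The white rabbit, cat and water pot have other shapes. I choose (255,193). The side crop confirms it is white, knob-lidded and in the ring, behind the black post at top pixel (246,219). The arm's black knob is at (310,176), with the steel trigger plate next to it.

```bash
cat >> h.py <<'E'
from scipy.optimize import least_squares
from scipy.spatial.transform import Rotation as Ro
np.set_printoptions(precision=2,suppress=True)
def fit(obs):
    "obs: list of (local xy, world xy); -> x,y,yaw"
    L=np.array([o[0] for o in obs],float); W=np.array([o[1] for o in obs],float)
    f=lambda p:((L@np.array([[np.cos(p[2]),np.sin(p[2])],[-np.sin(p[2]),np.cos(p[2])]])+p[:2])-W).ravel()
    s=least_squares(f,[535,273,-.33],loss="soft_l1",f_scale=3); return s.x,f(s.x).reshape(-1,2)
def W(p,S):
    c,s=np.cos(S[2]),np.sin(S[2]); return np.array([S[0]+c*p[0]-s*p[1],S[1]+s*p[0]+c*p[1],p[2]])
def rot(ang):
    "tool down, closing line at world angle ang; the half turn with the smaller joint-7 angle"
    y=np.array([np.cos(ang),np.sin(ang),0]); z=np.array([0,0,-1.]); return Ro.from_matrix(np.c_[np.cross(y,z),y,z]).as_rotvec()
def best(pos,ang):
    c=[(abs(q[6]),tuple(r)) for r in (rot(ang),rot(ang+np.pi)) if (q:=kin.ik(pos,r)) is not None]
    return np.array(min(c)[1])
def st(): 
    o=robot.observe(); print("t%.1f"%o["t"],o["tcp_pos"],"F",o["contact_force"],"w%.1f"%(o["grip_width"]*92),"g%.1f"%o["grip_force"]); return o
E
python3 - <<'E'
from h import *
obs=[((-140,0),(404.1,318.1)),((-140,0),(407.7,319)),((-70,0),(468.5,295.7)),((-70,0),(471.9,293.9)),
((0,0),(536.9,275.6)),((0,0),(537.8,272.9)),((0,0),(535.5,272.4)),((0,0),(536.6,275.8)),((0,0),(534.8,272.4)),((0,0),(535.1,274.1)),
((0,-110),(502.4,168.4)),((0,-66),(515.3,210.4)),((0,-66),(511.3,211.3))]
S,r=fit(obs); print(S); print(r.T)
a=W((0,-110,250),S); R=best(a,S[2]); print(R,kin.ik(a,R))
robot.movep(a,R); st()
i=viewer.camera_info("wrist"); im=viewer.read_camera("wrist"); cv2.imwrite("pics/w1.png",im[:,:,::-1])
for n in ["lift_knob","trigger","foot_axis","jar","slide_post"]:
    for d in viewer.pinpoint(n,"wrist")[:1]:
        w=world(d["at"],"wrist",i); print(n,round(d["confidence"],2),w)
        l={"lift_knob":(0,-110),"trigger":(0,-66),"foot_axis":(0,0),"jar":(-70,0),"slide_post":(-140,0)}[n]
        if d["confidence"]>.5: obs.append((l,w[:2]))
S,r=fit(obs); print(S); print(r.T); np.save("S.npy",S)
E
```

```text
[536.43 273.31  -0.33]
[[-0.19 -3.79  1.67 -1.73 -0.47 -1.37  0.93 -0.17  1.63  1.33 -1.43 -0.15
   3.85]
 [ 0.34 -0.56  0.18  1.98 -2.29  0.41  0.91 -2.49  0.91 -0.79  0.78  0.43
  -0.47]]
[2.55 1.83 0.  ] [ 0.44  0.43 -1.05  1.81  0.41  1.14 -1.07]
t4.1 [501.38 168.22 249.8 ] F [-0.27  0.41 -0.7 ] w92.1 g0.0
lift_knob 0.6 [500.69 169.56 136.97]
trigger 0.94 [516.17 209.19 135.95]
jar 0.92 [470.05 295.78  21.04]
slide_post 0.87 [407.15 317.89  54.79]
[536.67 273.13  -0.33]
[[ 0.11 -3.49  1.94 -1.46 -0.23 -1.13  1.17  0.07  1.87  1.57 -1.34  0.
   4.    0.37 -0.87  0.39 -2.94]
 [ 0.35 -0.55  0.09  1.89 -2.47  0.23  0.73 -2.67  0.73 -0.97  0.65  0.28
  -0.62 -0.51  1.49  0.01  0.56]]
```

View pics/w1.png

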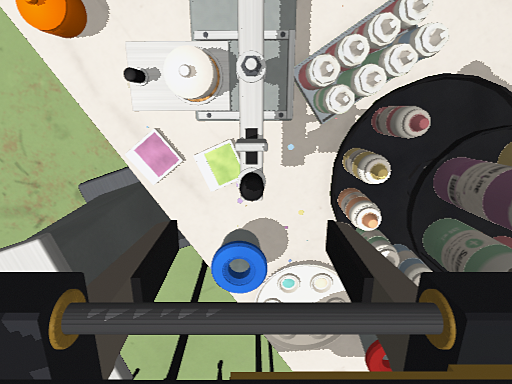

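The wrist view shows the knob at (252,186), the trigger plate at (250,146), and the jar and post to the left. The neighbours are all clear of the fingers. Next I grip the knob across x and pull up.

```bash
python3 - <<'E'
from h import *
S=np.load("S.npy"); R=robot.observe()["tcp_rot"]
p=W((0,-110,127),S); robot.servo_line(p,feed=120); st()
grip(0.0,50); o=st()
for dz in (10,30,64):
    robot.servo_line(p+[0,0,dz],feed=30); o=st()
E
```

```text
t5.6 [501.53 169.41 127.7 ] F [-0.27 -0.3   0.52] w91.9 g0.0
t6.7 [501.14 169.03 127.  ] F [ 1.29 -0.11 -0.29] w23.0 g50.0
t7.1 [501.12 169.   136.9 ] F [ 1.63  0.36 -5.28] w23.2 g50.0
t8.0 [501.08 169.04 156.42] F [  6.08   2.67 -14.55] w22.8 g50.0
t9.2 [501.09 169.03 190.43] F [  5.87   2.65 -16.74] w23.4 g50.0
```

```bash
python3 - <<'E'
from h import *
p=robot.observe()["tcp_pos"].copy(); z0=p[2]
for k in range(14):
    robot.servo_line([p[0],p[1],z0-1-k],feed=20); o=st()
    if o["contact_force"][2]>-1.5: break
grip(1.0); st()
robot.servo_line([p[0],p[1],265],feed=150)
i=viewer.camera_info("wrist"); im=viewer.read_camera("wrist")
for n in ["lift_knob","trigger","slide_post"]:
    for d in viewer.pinpoint(n,"wrist")[:1]: print(n,d["confidence"],world(d["at"],"wrist",i))
im=viewer.read_camera("side")
for n in ["foot_axis","lift_knob","trigger"]:
    for d in viewer.pinpoint(n,"side")[:1]: print(n,d["confidence"],world(d["at"],"side"))
cv2.imwrite("pics/s2.png",cv2.resize(im[110:300,130:380,::-1],None,fx=3,fy=3))
E
```

```text
t9.5 [501.09 169.02 189.48] F [  5.13   2.32 -10.48] w23.2 g50.0
t9.7 [501.11 169.   188.68] F [ 3.1   0.59 -6.93] w22.8 g50.0
t10.0 [501.12 169.02 187.6 ] F [ 2.14  0.3  -4.4 ] w22.8 g50.0
t10.2 [501.15 169.03 186.95] F [ 1.04 -1.63  1.66] w23.1 g50.0
t11.3 [501.08 169.04 186.43] F [ 0.18 -0.74 -0.05] w91.6 g0.0
lift_knob 0.88 [500.51 170.8  198.5 ]
trigger 0.69 [511.97 206.56 199.02]
slide_post 0.84 [404.04 317.55  54.78]
foot_axis 0.59 [537.3  273.46 160.57]
lift_knob 0.68 [502.79 169.75 200.62]
trigger 0.71 [514.11 210.92 202.33]
```

View pics/s2.png

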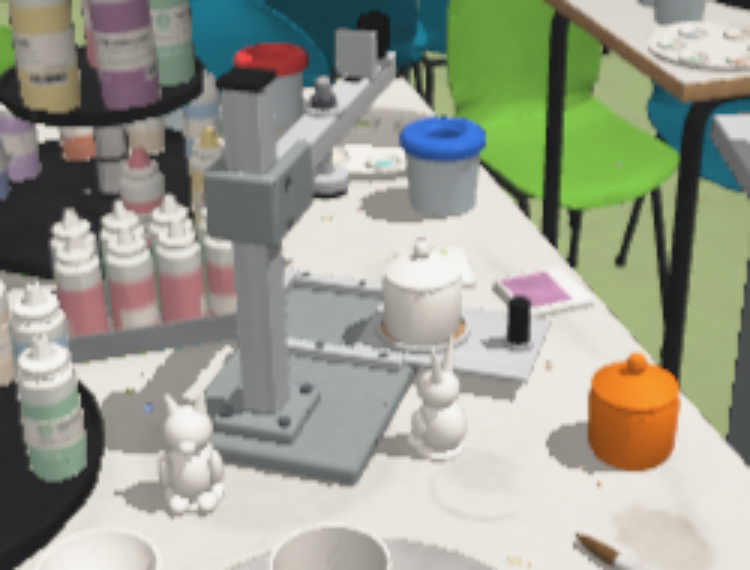

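The arm hangs at about 0.084 m, well clear of the jar, and the slide and jar are untouched. Next I grip the post and push home.

```bash
python3 - <<'E'
from h import *
S=np.load("S.npy")
a=W((-140,0,265),S); R=best(a,S[2]+np.pi/2); print(kin.ik(a,R))
robot.movep(a,R)
p=W((-140,0,29),S); robot.servo_line(p,feed=160); st()
grip(0.0,15); o=st()
p=o["tcp_pos"].copy(); p[2]=29; u=np.array([np.cos(S[2]),np.sin(S[2]),0])
robot.servo_line(p+40*u,feed=40); st()
robot.servo_line(p+64*u,feed=40); st()
for d in range(65,78):
    robot.servo_line(p+d*u,feed=15); o=st()
    if o["contact_force"]@u<-6: break
print("pushed",(o["tcp_pos"]-p)@u)
E
```

```text
[ 0.29  0.59 -1.4   1.82  0.62  1.27 -0.04]
t15.0 [404.61 318.82  29.7 ] F [-0.78  1.1   1.  ] w91.7 g0.0
t16.1 [404.26 318.53  29.  ] F [ 0.16 -0.17 -0.57] w15.3 g15.0
t17.3 [442.73 305.51  29.02] F [ 1.83  2.53 -2.29] w15.2 g15.0
t18.0 [465.83 297.71  29.04] F [ 2.4   3.09 -3.8 ] w15.2 g15.0
t18.3 [465.79 297.71  29.04] F [ 1.14  4.38 -2.54] w15.6 g15.0
t18.5 [466.29 297.52  29.03] F [-0.09  4.98 -2.99] w15.8 g15.0
t18.8 [467.57 297.07  29.04] F [ 0.41  4.29 -2.66] w15.4 g15.0
t19.0 [468.74 296.71  29.07] F [ 1.4   4.59 -2.97] w15.4 g15.0
t19.3 [469.69 296.38  29.04] F [ 1.12  5.24 -3.  ] w15.7 g15.0
t19.5 [470.56 296.07  29.04] F [ 0.45  4.94 -3.3 ] w15.5 g15.0
t19.8 [470.6  296.04  29.02] F [-2.11  6.57 -1.95] w15.8 g15.0
t20.0 [470.62 296.07  29.04] F [-3.19  5.82 -1.4 ] w15.5 g15.0
t20.3 [470.6  296.07  29.03] F [-6.05  5.74 -0.36] w15.5 g15.0
pushed 70.03922712204518
```

```bash
python3 - <<'E'
from h import *
S=np.load("S.npy")
u=np.array([np.cos(S[2]),np.sin(S[2]),0])
grip(1.0); o=st(); p=o["tcp_pos"].copy()
robot.servo_line([p[0],p[1],270],feed=160)
R=robot.observe()["tcp_rot"]
a=W((0,-95,270),S); R=best(a,S[2]+np.pi/2)
print(kin.ik(a,R)); robot.movep(a,R)
i=viewer.camera_info("wrist"); im=viewer.read_camera("wrist"); cv2.imwrite("pics/w3.png",im[:,:,::-1])
for n in ["lift_knob","trigger","slide_post","jar"]:
    for d in viewer.pinpoint(n,"wrist")[:1]:
        w=world(d["at"],"wrist",i); c=np.cos(-S[2]);s=np.sin(-S[2]);q=w[:2]-S[:2]; print(n,d["confidence"],w,"local",c*q[0]-s*q[1],s*q[0]+c*q[1])
im=viewer.read_camera("side")
for n in ["jar","slide_post","trigger"]:
    for d in viewer.pinpoint(n,"side")[:1]:
        w=world(d["at"],"side"); c=np.cos(-S[2]);s=np.sin(-S[2]);q=w[:2]-S[:2]; print(n,d["confidence"],w,"local",c*q[0]-s*q[1],s*q[0]+c*q[1])
st()
E
```

```text
t21.5 [473.32 294.88  28.99] F [-0.57  0.68 -0.37] w91.9 g0.0
[ 0.57  0.63 -1.38  1.76  0.65  1.31  0.27]
lift_knob 0.74 [499.89 171.07 196.9 ] local -1.764458571606582 -108.46436929121944
trigger 0.71 [513.13 208.71 195.19] local -1.416454531328064 -68.56582801249381
slide_post 0.63 [472.09 296.25  52.9 ] local -68.58541141667143 0.9763530529212048
jar 0.77 [533.63 269.24  21.92] local -1.615763877053529 -4.657981744588588
jar 0.87 [346.02 413.63  -0.48] local -225.87310415415774 71.22041096105184
slide_post 0.65 [471.73 296.03  56.74] local -68.85964464226437 0.6489736467293667
trigger 0.5 [513.71 210.75 202.24] local -1.534967071899512 -66.45192916581493
t24.1 [505.68 183.88 270.05] F [-0.12  0.55  0.01] w92.0 g0.0
```

View pics/w3.png

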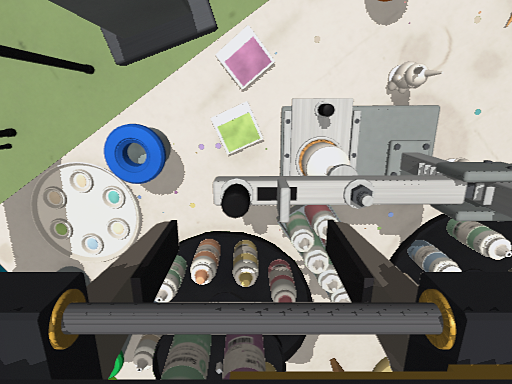

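The slide is home with the jar in its ring under the arm, and the knob at (235,200) and trigger at (285,198) are free. Next I grip over both, biased so the knob finger is seated before the catch frees.

```bash
python3 - <<'E'
from h import *
S=np.load("S.npy")
p=W((-0.5,-94.5,187.5),S); robot.servo_line(p,feed=100); st()
grip(0.0,20); st(); robot.hold(0.3); st()
E
```

```text
t25.1 [505.89 184.28 188.03] F [-0.94 -0.62  0.39] w92.0 g0.0
t25.8 [504.52 180.7  185.75] F [-2.11 -6.64 -3.55] w46.2 g20.0
t26.1 [504.55 180.67 185.72] F [-0.83 -6.49 -4.88] w46.5 g20.0
```

```bash
python3 - <<'E'
from h import *
grip(0.0,30); o=st(); p=o["tcp_pos"].copy()
robot.servo_line(p,feed=20); st()
robot.servo_line([p[0],p[1],p[2]-20],feed=25); st()
def fz():
    v=[]
    for _ in range(4): robot.hold(0.03); v.append(robot.observe()["contact_force"][2])
    return np.mean(v)
z=p[2]-20; b=fz(); print("base",b)
while z>p[2]-58:
    z-=1; robot.servo_line([p[0],p[1],z],feed=15); f=fz(); print("%.1f %.1f %.2f"%(z,robot.observe()["tcp_pos"][2],f))
    if f-b>2.2: break
st()
E
```

```text
t26.4 [504.55 180.66 185.7 ] F [-1.35 -6.99 -5.71] w46.0 g30.0
t26.7 [504.55 180.72 185.46] F [ 2.29  1.49 -7.07] w46.5 g30.0
t27.6 [504.58 180.68 165.64] F [ 1.25  1.95 -7.2 ] w46.2 g30.0
base -6.724304123387092
164.7 164.7 -5.85
163.7 163.6 -6.07
162.7 162.6 -6.67
161.7 161.6 -5.84
160.7 160.7 -5.99
159.7 159.6 -6.28
158.7 158.7 -6.00
157.7 157.6 -6.68
156.7 156.7 -4.45
t31.2 [504.58 180.66 156.74] F [ 2.47  2.12 -5.11] w46.5 g30.0
```

```bash
python3 - <<'E'
from h import *
p=robot.observe()["tcp_pos"].copy(); z=156.7
def fz():
    v=[]
    for _ in range(5): robot.hold(0.03); v.append(robot.observe()["contact_force"][2])
    return np.mean(v)
for k in range(9):
    f=fz(); print("%.1f %.1f %.2f"%(z,robot.observe()["tcp_pos"][2],f))
    if f>-1.3: break
    z-=.5; robot.servo_line([p[0],p[1],z],feed=10)
st()
E
```

```text
156.7 156.7 -4.24
156.2 156.3 -2.62
155.7 155.7 -2.15
155.2 155.2 -1.94
154.7 154.7 -1.03
t33.1 [504.58 180.67 154.72] F [ 0.63  1.6  -0.85] w46.4 g30.0
```

```bash
python3 - <<'E'
from h import *
grip(1.0); o=st(); p=o["tcp_pos"]
robot.servo_line([p[0],p[1],255],feed=120); robot.hold(0.2); st()
im=viewer.read_camera("side"); cv2.imwrite("pics/s4.png",cv2.resize(im[110:300,130:380,::-1],None,fx=3,fy=3))
for n in ["foot_axis","lift_knob","trigger","jar"]:
    for d in viewer.pinpoint(n,"side")[:2]: print(n,d["confidence"],world(d["at"],"side"))
i=viewer.camera_info("wrist"); viewer.read_camera("wrist")
for n in ["lift_knob","trigger"]:
    for d in viewer.pinpoint(n,"wrist")[:1]: print(n,d["confidence"],world(d["at"],"wrist",i))
E
```

```text
t33.9 [504.58 180.56 154.7 ] F [-0.    0.18 -0.04] w92.2 g0.0
t35.0 [504.3  180.44 254.38] F [-0.52 -0.   -0.49] w92.2 g0.0
foot_axis 0.9 [541.95 273.1  125.4 ]
foot_axis 0.64 [537.03 275.11  21.19]
lift_knob 0.61 [501.27 167.26 167.14]
trigger 0.74 [514.03 211.13 169.68]
jar 0.77 [539.99 271.17  19.63]
jar 0.7 [344.66 416.34  -0.05]
lift_knob 0.81 [496.97 168.25 164.18]
trigger 0.82 [515.46 209.17 164.23]
```

View pics/s4.png

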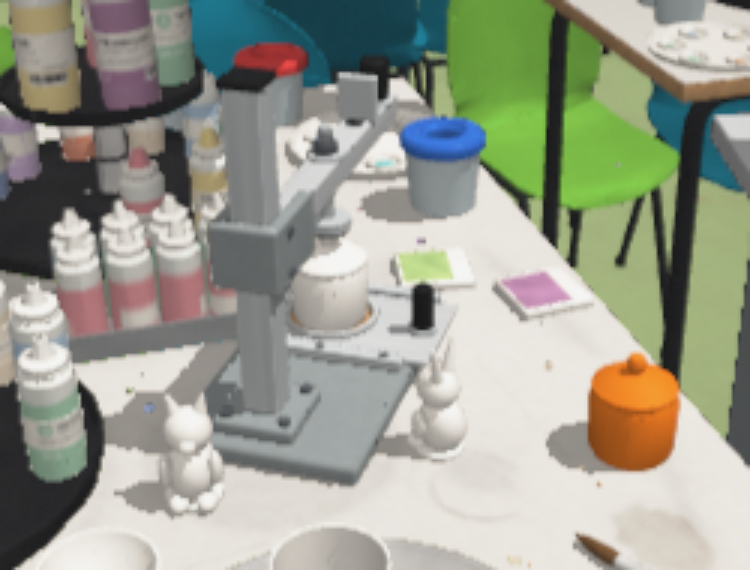

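The foot now sits on the lid, and about 5 N had already moved off the grip before release. The slide is home, the hand is clear and the bystanders are untouched, so I am handing in.

```bash
python3 -c "
from h import *
print(robot.job_done())"
```

```text
the job is handed in; nothing more can be done
None
```

I handed the job in at about 35 s: the slide is home, the foot is resting on the jar's lid with roughly 5 N, and the robot is clear; the system only acknowledged the hand-in and gave no verdict.

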